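# Draw the field enclosure's door tight

## Task

Two identical grey weatherproof enclosures lie on the electronics bench with their doors facing up; one is still unlatched, its door standing proud on its gasket and its T-handle turned crosswise, along the door's free edge. Turn that T-handle clockwise, seen from above, to its stop (about a quarter turn, until the bar points from the free edge to the hinges like the one on the other enclosure) so that the door is drawn flush onto its frame, then let go. Do not turn the other enclosure's handle.

Things in the scene. Friction and masses are not known exactly. Their poses are not given: they have to be found in the camera images.
- tee: black bar of the T-handle to be turned, on the unlatched enclosure: 70 long, 14 wide, 16 mm high. Origin: bar's centre, on the turning axis, 38 mm above the door (130 to 140 mm above the bench); x along the bar, z up the axis (within 3 degrees of vertical). Under it a 13 mm thick stem on a 38 mm wide, 6 mm high rosette. Turning it home, the bar sinks about 8 mm with the door
- latch (a joint): angle of that T-handle, rad: 0 = unlatched (bar parallel to the free edge), growing clockwise seen from above to the hard stop at 1.57 = latched (bar at right angles to the free edge, pointing to the hinges). Starts at 0.05 to 0.45. Stiff (0.15 to 0.25 N m), stays where left; it pulls the door down in proportion to the turn
- door (a joint): angle of that enclosure's door, rad: 0 = flush and tight, 0.05 = unlatched, free edge 10 mm proud with black gasket in the gap. The gasket pushes it up, the latch draws it down. The enclosure is screwed down, 200 x 200 mm, 94 mm high with the door shut; the bar's centre lies 45 mm in from the middle of the free edge, 155 mm from the hinges opposite
- other_latch (a joint): angle of the T-handle on the other, identical enclosure, already latched: starts at 1.52 to 1.57, on the same scale as the first. Leave it

How it is judged:
By the outcome, as a careful person would: the job done as asked, in the order asked, and still so for the second after the job is handed in, with the robot touching nothing.
It also fails if it takes over 29 s, if anything falls off the work surface, if the arm or the gripper's body presses on something with over 40 N, if the wrist force passes 120 N, or if a joint passes its speed limit or range.

## Robot

A 6-joint arm with a two-finger parallel gripper is mounted at the origin on the work surface. World frame = base frame: x ahead of the robot, y to its left, z up, the work surface at z = 0. Lengths are in m, angles in degrees, forces in N, time in s.
With the tool pointing down it reaches from about 0.3 to 0.75 m from the base axis. Payload 8.5 kg.
Tool frame: the origin (TCP) lies at the very end of the fingers, on their centre line; the grasp point (between the pads) lies env.pinch_z behind it (env.pinch_z is the distance from the TCP to the grasp point, in m); z points along the fingers, y is the line along which they close (so a half turn about z gives the same grasp; the last joint's range is limited). The gripper opens to 85 mm and grips with 20 to 120 N. Pads are 22 mm wide; open, the fingers measure 114 mm over their backs; the gripper's body (76 mm by 85 mm) begins 54 mm behind the grasp point. The pads swing forward as they close: fully open they stand 13 mm farther back than shut.
Start: joints at [61.977, 21.807, 74.336, -0, 83.858, -12.336], TCP at [0.149, 0.529, 0.231] pointing down, gripper open.
Joint ranges: [-178.18, 178.18], [-50.72, 133.34], [12.68, 142.11], [-81.47, 261.47], [9.98, 163.14], [-165.26, 165.26]. Speed limits (degrees/s): [136.94, 136.94, 180, 180, 180, 180].

## Interface

Orientations are given as a 3x3 rotation matrix whose columns are the frame's x, y, z axes.
In Python, from rig import telemetry, get_image, env gives the robot as it stands. The module is installed in compiled form; this text tells all that it offers.
- The arm moves only by the tool apply_moves, never from a script. Its argument "series" is a list of rows, each a list of 7 numbers: the shift along the tool's x, y, z in mm, then the turn, a rotation vector about the tool's x, y, z in degrees, then the opening, from 0 (shut) to 1 (fully open). A call has 1 to 12 rows; each row shifts and turns the commanded pose from where the row before left it, along the tool's axes as they then stand; what a row does not reach is not made up. A row lasts 1/8 s, in which the tool goes at most 62.5 mm and 10.7 degrees, less where a joint would pass 70% of its speed; a pose out of reach is approached as far as the arm can. A call with a gripper value outside its range is refused whole. The fingers move at their own pace and stop on an object; "grip_force" is the grip in N (left out, the last holds). Time passes only in rows, so rows that do not move let the fingers close. It gives the time, the measured TCP pose, the force, the opening and the grip force at its end, in the units of the state.
- telemetry.observe(): the state, without advancing time (a new reading comes with each control period).
- get_image(name): name is "scene" or "top" or "wrist"; returns a dict with "frame" (400x640x3 uint8, red, green, blue), "z_map" (400x640 float32, m along the optical axis (not along the pixel's ray), 0 where there is no reading), "vertical_fov" (degrees; the focal length in pixels is half the picture's height over the tangent of half this angle, whatever the lens; pixels are square), "cx", "cy" (the principal point, pixels), "dist" ([k1, k2, p1, p2, k3] as OpenCV has them; the pictures are not rectified), "eye" and "attitude" of the camera in the world; the wrist camera has in their place "mount" (4x4, takes a point from camera to tool coordinates, whose origin is the TCP and whose axes are the flange's). Camera axes: x right, y up, looking along -z (the intrinsics and any distortion apply to the point x, -y, -z); pixel columns grow to the right and rows downward; lengths in m; the calibration is good to about 2 mm. A picture is of the moment at which its call begins: read the wrist's pose just before it.
- env.close_job(): hands the job in; it is judged then, once.
The state is a dict: "time_s": time; "q": joint angles; "qvel": joint speeds; "joint_efforts": joint torques, N m; "position": TCP position; "tool_rot": TCP orientation; "ft_force": force on the tool from outside, world axes, zero at the start; "wrist_torque": the same for the moment, N m; "grip_width": finger opening in m; "gripper_force": force on a finger pad.
Only numpy, scipy, OpenCV 4.12 (cv2) and the standard library are available. Lean on these libraries where they do the work, as an engineer would, in place of code of your own. Each camera call takes 0.05 s, during which the arm holds its last target. There are 200 camera calls.

## Working session

There is one attempt and no reset: what is moved stays moved. The work goes in short steps, Python scripts to look and compute and a tool call to move; the robot and the scene stay as the last step left them, time stands still between calls to the robot, and variables do not carry over. Pictures are saved under pics/ and viewed, at most 10 in all, crops included, and the job is handed in when it is done.

Besides the shell and the picture viewer there is one more tool, called after "Call:" in YAML: its name, and indented under it one key for each argument. apply_moves: Moves the arm, as the interface text tells. Its arguments: {"type":"object","properties":{"series":{"type":"array"},"grip_force":{"type":"number"}},"required":["series"]}

```bash
mkdir -p pics
cat > h.py <<'E'
import numpy as np,cv2
from rig import telemetry,get_image,env
def grab(n):
    s=telemetry.observe(); im=get_image(n)
    cv2.imwrite(f'pics/{n}_{s["time_s"]:.2f}.png',im['frame'][:,:,::-1])
    if n=='wrist':
        T=np.eye(4);T[:3,:3]=s['tool_rot'];T[:3,3]=s['position'];T=T@np.array(im['mount'])
    else:
        T=np.eye(4);T[:3,:3]=im['attitude'];T[:3,3]=im['eye']
    np.savez(f'{n}.npz',z=im['z_map'],f=200/np.tan(np.radians(im['vertical_fov']/2)),cx=im['cx'],cy=im['cy'],d=np.array(im['dist'],float),T=T,img=im['frame'])
    print(n,s['time_s'],T[:3,3].round(3))
def cloud(n):
    m=np.load(n+'.npz');h,w=m['z'].shape
    u,v=np.meshgrid(np.arange(w),np.arange(h))
    K=np.array([[m['f'],0,m['cx']],[0,m['f'],m['cy']],[0,0,1]])
    p=cv2.undistortPoints(np.stack([u,v],-1).reshape(-1,1,2).astype(float),K,m['d']).reshape(h,w,2)
    z=m['z'];P=np.stack([p[...,0]*z,-p[...,1]*z,-z],-1)
    W=P@m['T'][:3,:3].T+m['T'][:3,3];W[z==0]=np.nan
    return W
E
python3 -c "
from h import *
grab('top');grab('scene');print(env.pinch_z, telemetry.observe())"; ls pics
```

```text
top 0.0 [ 0.421 -0.016  1.187]
scene 0.05 [1.03  0.352 0.702]
0.0187 {'time_s': 0.1, 'q': array([ 6.19766971e+01,  2.18362637e+01,  7.43801688e+01,  9.23534857e-04,
        8.38595139e+01, -1.23372917e+01]), 'qvel': array([ 0.03096661, -0.08341942, -0.13742318,  0.03807753,  0.15118692,
       -0.04444881]), 'joint_efforts': array([ 3.37689351e-03, -4.49222374e+01, -2.31658870e+01, -2.67731493e-04,
        3.67176734e-03, -1.04134941e-05]), 'position': array([0.14858086, 0.5292649 , 0.23078307]), 'tool_rot': array([[-9.62757220e-01,  2.70366656e-01, -6.36914049e-04],
       [ 2.70367242e-01,  9.62756565e-01, -1.16257602e-03],
       [ 2.98871391e-04, -1.29147915e-03, -9.99999121e-01]]), 'ft_force': array([-0.2681458 ,  0.7296635 , -1.08374309]), 'wrist_torque': array([ 0.03680388, -0.00892078, -0.0093134 ]), 'gripper_force': 0.0, 'grip_width': 0.08552990288810397}
scene_0.05.png
top_0.00.png
```

View pics/top_0.00.png

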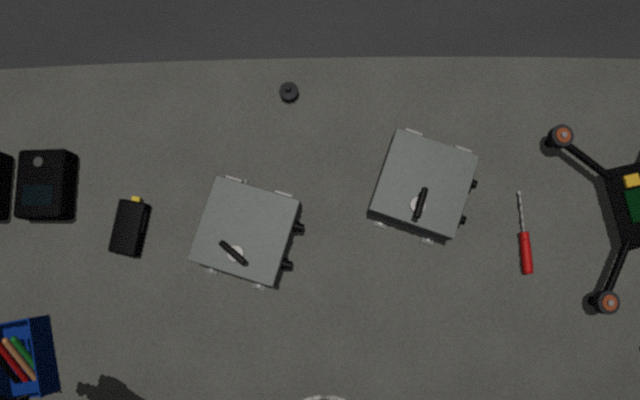

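View pics/scene_0.05.png

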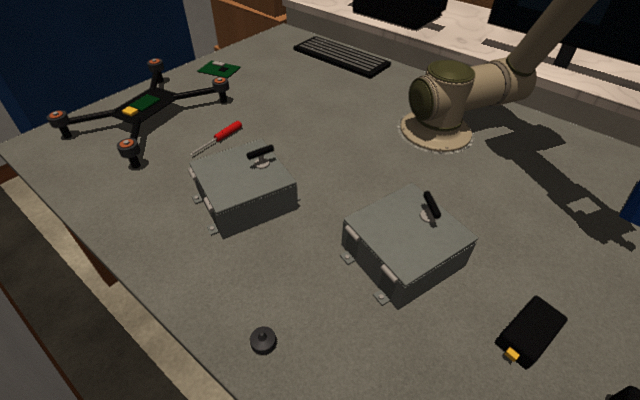

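The left enclosure in the top view is the unlatched one: its bar runs from (221,242) to (246,264), the free edge is at the bottom and the hinges are at (232,178) and (284,194). The right one has its bar at (420,204) pointing at its hinges. Next I'll measure the bar from the depth data.

```bash
python3 -c "
from h import *
for n in ['top','scene']:
    W=cloud(n);img=np.load(n+'.npz')['img'].astype(int)
    if n=='top': c=W[253,233].copy();print('c',c)
    d=np.hypot(W[...,0]-c[0],W[...,1]-c[1])
    m=(d<.055)&(W[...,2]>.122)&(W[...,2]<.16)
    P=W[m];print(n,len(P),np.percentile(P[:,2],[5,50,95]))
    (x,y),s,a=cv2.minAreaRect((P[:,:2]*1000).astype(np.float32));print('bar',x,y,s,a)
    q=P[:,:2]-P[:,:2].mean(0);print(np.degrees(np.arctan2(*np.linalg.svd(q,full_matrices=0)[2][0][::-1])),P.mean(0))
    m=(d<.22)&(W[...,2]>.088)&(W[...,2]<.115)&(W[...,1]>-.0+c[1]-.19)
    P=W[m];(x,y),s,a=cv2.minAreaRect((P[:,:2]*1000).astype(np.float32));print('door',x,y,s,a)
    A=np.c_[P[:,:2],np.ones(len(P))];print('plane',np.linalg.lstsq(A,P[:,2],rcond=None)[0])
"
```

```text
c [0.45020302 0.18580689 0.14493909]
top 226 [0.14179345 0.14536123 0.14886419]
bar 451.7682800292969 188.74411010742188 (70.42144012451172, 14.356035232543945) 49.19449234008789
-130.88409652068611 [0.45142961 0.18751151 0.14540436]
door 507.36468505859375 171.3520965576172 (201.98838806152344, 209.4936981201172) 72.1864013671875
plane [-0.03671668  0.01292576  0.11477263]
scene 236 [0.13185338 0.14435002 0.14728803]
bar 454.2587585449219 188.7002716064453 (67.81181335449219, 14.266605377197266) 48.85076904296875
49.35218283278288 [0.45839356 0.19120487 0.14221167]
door 506.58270263671875 171.71058654785156 (201.2598114013672, 211.29124450683594) 72.01719665527344
plane [-0.04183629  0.00987096  0.11713463]
```

Call:
apply_moves:
  series:
    - [-38.6,-24.6,0,0,0,0,1]
    - [-38.6,-24.6,0,0,0,0,1]
    - [-38.6,-24.6,0,0,0,0,1]
    - [-38.6,-24.6,0,0,0,0,1]
    - [-38.6,-24.6,0,0,0,0,1]
    - [-38.6,-24.6,0,0,0,0,1]
    - [-38.6,-24.6,0,0,0,0,1]
    - [-38.6,-24.6,0,0,0,0,1]
    - [-38.6,-24.6,0,0,0,0,1]
    - [-38.6,-24.6,0,0,0,0,1]
  grip_force: 40

```text
time_s: 1.35
position: [0.4545, 0.187, 0.2311]
tool_rot: [[-0.963, 0.27, -0.001], [0.27, 0.963, -0.0], [0.001, -0.0, -1.0]]
ft_force: [0.1, 0.8, -0.0]
grip_width: 0.0854
gripper_force: 0.0
```

Call:
apply_moves:
  series:
    - [0,0,0,0,0,-9.3,1]
    - [0,0,0,0,0,-9.3,1]
    - [0,0,0,0,0,-9.3,1]
    - [0,0,0,0,0,-9.3,1]
    - [0,0,0,0,0,-9.3,1]
    - [0,0,0,0,0,-9.3,1]
    - [0,0,0,0,0,-9.2,1]
    - [0,0,0,0,0,0,1]
    - [0,0,0,0,0,0,1]

```text
time_s: 2.48
position: [0.4537, 0.1883, 0.2312]
tool_rot: [[-0.654, -0.756, -0.0], [-0.756, 0.654, -0.0], [0.0, 0.0, -1.0]]
ft_force: [-0.7, -0.5, -0.7]
grip_width: 0.0856
gripper_force: 0.0
```

```bash
python3 -c "
from h import *
grab('wrist');s=telemetry.observe();print(s['position'],s['tool_rot'],s['q'])
n='wrist'
W=cloud(n);c=np.array([.4535,.1885])
d=np.hypot(W[...,0]-c[0],W[...,1]-c[1])
m=(d<.055)&(W[...,2]>.122)&(W[...,2]<.16)
P=W[m];print(n,len(P),np.percentile(P[:,2],[5,50,95]))
P=P[P[:,2]>np.median(P[:,2])-.004]
(x,y),s,a=cv2.minAreaRect((P[:,:2]*1000).astype(np.float32));print('bar',x,y,s,a)
"; ls pics; cp pics/wrist*.png pics/w1.png
```

```text
wrist 2.475 [0.402 0.128 0.374]
[0.45376631 0.1882959  0.23122837] [[-6.53770743e-01 -7.56692653e-01 -2.09499116e-04]
 [-7.56692666e-01  6.53770761e-01 -2.41805390e-05]
 [ 1.55261633e-04  1.42717915e-04 -9.99999978e-01]] [ 8.69883275e+00  1.59188445e+01  8.33008079e+01  4.51719004e-04
  8.07924225e+01 -1.30474732e+02]
wrist 1400 [0.14224011 0.14547237 0.14684385]
bar 450.6325378417969 188.2916717529297 (68.48074340820312, 13.655001640319824) 48.81920623779297
scene_0.05.png
top_0.00.png
wrist_2.48.png
```

View pics/w1.png

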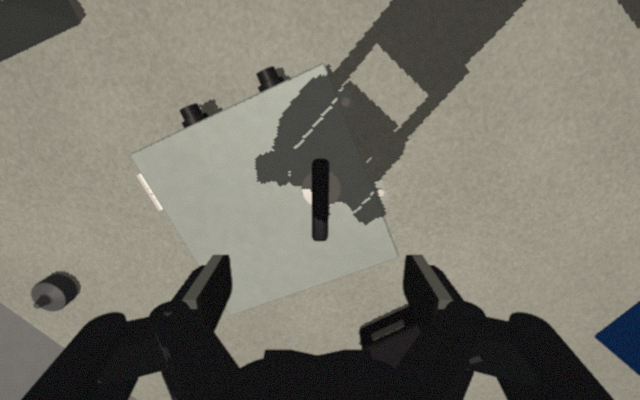

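The bar is centred at (320,200), midway between the fingers and running along tool x, and the three views agree to about 2 mm. I'll go down and grip it.

Call:
apply_moves:
  series:
    - [0.8,1,20,0,0,0,1]
    - [0,0,25,0,0,0,1]
    - [0,0,25,0,0,0,1]
    - [0,0,20,0,0,0,1]
    - [0,0,12,0,0,0,1]
    - [0,0,10,0,0,0,1]
    - [0,0,0,0,0,0,1]

```text
time_s: 3.4
position: [0.4525, 0.1883, 0.1191]
tool_rot: [[-0.652, -0.758, -0.001], [-0.758, 0.652, -0.0], [0.0, 0.0, -1.0]]
ft_force: [-0.1, 0.6, 0.8]
grip_width: 0.0857
gripper_force: 0.0
```

Call:
apply_moves:
  series:
    - [0,0,0,0,0,0,0.5]
    - [0,0,0,0,0,0,0.3]
    - [0,0,0,0,0,0,0]
    - [0,0,0,0,0,0,0]
    - [0,0,0,0,0,0,0]
    - [0,0,0,0,0,0,0]
    - [0,0,0,0,0,0,0]
    - [0,0,0,0,0,0,0]
  grip_force: 40

```text
time_s: 4.4
position: [0.4516, 0.1892, 0.1196]
tool_rot: [[-0.652, -0.758, -0.002], [-0.758, 0.652, 0.002], [-0.0, 0.003, -1.0]]
ft_force: [-4.0, 4.3, 4.7]
grip_width: 0.0136
gripper_force: 40.1
```

Call:
apply_moves:
  series:
    - [0,1.2,0,0,0,0,0]
    - [0,0,0.5,0,0,5,0]
    - [0,0,0.5,0,0,5,0]
    - [0,0,0.5,0,0,5,0]
    - [0,0,0.5,0,0,5,0]
    - [0,0,0.5,0,0,5,0]
    - [0,0,0.5,0,0,5,0]
    - [0,0,0,0,0,0,0]

```text
time_s: 5.4
position: [0.4509, 0.1893, 0.117]
tool_rot: [[-0.944, -0.33, -0.001], [-0.33, 0.944, 0.0], [0.001, 0.0, -1.0]]
ft_force: [-7.2, 1.4, 11.4]
grip_width: 0.0135
gripper_force: 38.8
```

```bash
python3 -c "
from h import *
s=telemetry.observe();R=s['tool_rot'];print(s['position'],R,s['ft_force']@R,s['wrist_torque'],s['grip_width'])"
```

```text
[0.45088454 0.18932587 0.11700808] [[-9.43940803e-01 -3.30113621e-01 -8.70673540e-04]
 [-3.30113861e-01  9.43941110e-01  1.43241314e-04]
 [ 7.74578638e-04  4.22632724e-04 -9.99999611e-01]] [  6.36716077   3.6845322  -11.43382617] [ 0.05682997  1.02583021 -0.13070946] 0.013529576359441044
```

Call:
apply_moves:
  series:
    - [1.5,0.8,0,0,0,3,0]
    - [0,0,0.4,0,0,5,0]
    - [0,0,0.4,0,0,5,0]
    - [0,0,0.4,0,0,5,0]
    - [0,0,0.4,0,0,5,0]
    - [0,0,0.4,0,0,5,0]
    - [0,0,0.4,0,0,4,0]
    - [0,0,0.4,0,0,3,0]
    - [0,0,0,0,0,2,0]
    - [0,0,0,0,0,0,0]

```text
time_s: 6.65
position: [0.4498, 0.1896, 0.1138]
tool_rot: [[-0.953, 0.304, 0.0], [0.304, 0.953, 0.0], [-0.0, 0.0, -1.0]]
ft_force: [-3.2, 1.7, 4.9]
grip_width: 0.0133
gripper_force: 40.2
```

```bash
python3 -c "
from h import *
s=telemetry.observe();R=s['tool_rot'];print(s['position'],np.degrees(np.arctan2(-R[1,0],-R[0,0])),s['ft_force']@R,s['wrist_torque'],s['grip_width'])"
```

```text
[0.44983099 0.18958481 0.1137964 ] -17.670036987898815 [ 3.58212164  0.67781947 -4.88783597] [0.14093916 0.35060431 0.03830409] 0.013266493038005285
```

Call:
apply_moves:
  series:
    - [0,0,0,0,0,2,0]
    - [0,0,0,0,0,2,0]
    - [0,0,0,0,0,1,0]
    - [0,0,0,0,0,0,0]

```text
time_s: 7.15
position: [0.4498, 0.1896, 0.1138]
tool_rot: [[-0.924, 0.382, 0.0], [0.382, 0.924, -0.0], [-0.001, -0.0, -1.0]]
ft_force: [-2.8, 3.3, 5.3]
grip_width: 0.0136
gripper_force: 68.3
```

```bash
python3 -c "
from h import *
s=telemetry.observe();R=s['tool_rot'];print(s['position'],np.degrees(np.arctan2(-R[1,0],-R[0,0])),s['ft_force']@R,s['wrist_torque'],s['grip_width'],s['joint_efforts'])"
```

```text
[0.44984894 0.18962531 0.11383607] -22.443788756401293 [ 3.85535503  2.01840045 -5.27219265] [0.40240689 0.42018931 1.75201692] 0.013600691039338345 [ -3.79612327 -38.08010459 -17.77017295   0.0834148   -0.57208618
   1.83830995]
```

Call:
apply_moves:
  series:
    - [0,0,0,0,0,-1.8,0]
    - [0,0,0,0,0,-1.7,0]
    - [0,0,0,0,0,0,0.5]
    - [0,0,0,0,0,0,1]
    - [0,0,0,0,0,0,1]
    - [0,0,0,0,0,0,1]
    - [0,0,0,0,0,0,1]
    - [0,0,0,0,0,0,1]

```text
time_s: 8.15
position: [0.4499, 0.1894, 0.1135]
tool_rot: [[-0.944, 0.329, -0.0], [0.329, 0.944, -0.0], [0.0, -0.0, -1.0]]
ft_force: [0.3, 0.2, -0.6]
grip_width: 0.0854
gripper_force: 0.0
```

Call:
apply_moves:
  series:
    - [0,0,-15,0,0,0,1]
    - [0,0,-25,0,0,0,1]
    - [0,0,-30,0,0,0,1]
    - [0,0,-30,0,0,0,1]
    - [0,0,-15,0,0,0,1]
    - [0,0,0,0,0,0,1]
    - [0,0,0,0,0,0,1]

```text
time_s: 9.02
position: [0.4496, 0.1893, 0.2277]
tool_rot: [[-0.944, 0.329, -0.001], [0.329, 0.944, -0.0], [0.001, -0.001, -1.0]]
ft_force: [-0.2, -0.0, 0.0]
grip_width: 0.0856
gripper_force: 0.0
```

```bash
python3 -c "
from h import *
grab('wrist');n='wrist'
W=cloud(n);c=np.array([.451,.189])
d=np.hypot(W[...,0]-c[0],W[...,1]-c[1])
m=(d<.055)&(W[...,2]>.115)&(W[...,2]<.16)
P=W[m];print(n,len(P),np.percentile(P[:,2],[5,50,95]))
P=P[P[:,2]>np.median(P[:,2])-.004]
(x,y),s,a=cv2.minAreaRect((P[:,:2]*1000).astype(np.float32));print('bar',x,y,s,a)
m=(d<.2)&(W[...,2]>.08)&(W[...,2]<.11)
P=W[m];A=np.c_[P[:,:2],np.ones(len(P))];print('plane',np.linalg.lstsq(A,P[:,2],rcond=None)[0])
(x,y),s,a=cv2.minAreaRect((P[:,:2]*1000).astype(np.float32));print('door',x,y,s,a)
print(telemetry.observe()['ft_force'])
"; cp pics/wrist_[3-9]*.png pics/w2.png
```

```text
wrist 9.025 [0.374 0.215 0.371]
wrist 1361 [0.1366886  0.139846   0.14115979]
bar 448.96783447265625 189.85069274902344 (13.937719345092773, 68.80380249023438) 72.33721160888672
plane [ 0.00090489 -0.00085223  0.09407783]
door 506.2257080078125 171.11859130859375 (199.4546661376953, 209.11761474609375) 72.35813903808594
[0.50695216 0.08284876 0.12191705]
```

View pics/w2.png

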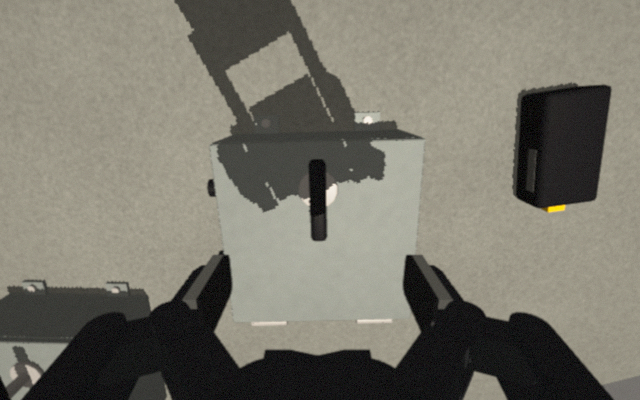

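The bar at (318,200) is now square to the free edge, both measuring 72.3°. The door is level at 94 mm, and the gripper is clear of everything.

```bash
python3 -c "
from rig import env
print(env.close_job())"
```

```text
the job is handed in; nothing more can be done
None
```

The T-handle is turned clockwise to its stop and released, the door is flush and level at 94 mm, the other enclosure was never touched, and I handed the job in after about 9 s.

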